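# Dry-fit a balancing clay bird

## Task

Dry-fit the balancing sculpture: first balance the small round clay pad flat on the crown of the plaster dome, so that it stays there by itself. Then lift the long-tailed clay bird by its balance point and hold it level a few centimetres clear above the pad, its balance point straight over the pad, and finish while still holding it there. Leave the other things on the table where they are.

Things in the scene. Friction and masses are not known exactly. Their poses are not given: they have to be found in the camera images.
- dome: white plaster dome fixed on a round plywood bat; the bat is 140 mm across and 16 mm thick, the dome's base 120 mm across, its top a ball surface of 60 mm radius whose crown is 90 mm above the table; origin at the centre of its underside on the table
- crown (a point): the highest point of the dome, 90 mm above the table, on its vertical axis; z up
- pad: plain unglazed clay disc, 50 mm across and 16 mm thick, lying flat on the table; origin at the centre of its underside, z up through its flat faces; about 55 g. It is the only thin round one: the clay cylinder is taller and the tile is square; these three may stand in any order on the right
- bird: clay bird, about 0.5 kg, lying at the left, beak roughly to the robot (within 1.2 rad). Round body 60 mm across, 47 high; ball head (top at 58) and beak at +x; behind it a straight tail bar 22 wide, 28 high, flat upright sides, ending in a fan 40 wide, 14 high. From the body axis 48 mm to the beak tip, 215 to the tail end. Origin on the underside below the balance point; x to the beak, z up
- balance (a point): the balance point (centre of mass along its length) of the bird: on the middle line of the tail bar, 57 mm behind the axis of the round body (27 mm behind the body's edge) and 22 mm above the underside; same axes as the bird
- prop: a plain clay cylinder 44 mm across and 60 mm high, standing; origin at the centre of its underside; not part of the job
- tile: a plain square clay tile 55 x 55 x 16 mm; origin at the centre of its underside; not part of the job
- jar: a lidded glass jar 68 mm across and 90 mm high, at the far side; origin at the centre of its underside; not part of the job
- bowl: an open clay bowl 150 mm across the rim and 70 mm high, at the far right; origin at the centre of its underside; not part of the job
- spatula: a wooden-handled spatula 200 mm long lying at the far side; origin on the underside, about mid-length; not part of the job
- rib: a flat wooden block 50 x 90 x 18 mm lying near the robot; origin at the centre of its underside; not part of the job
There are look-alikes about, which are no part of the job. What is shaped like the pad but black or green is not meant.

How it is judged:
By the outcome, as a careful person would: the job done as asked, in the order asked, and still so for the second after the job is handed in, while the arm keeps its last pose, push and grip.
It also fails if it takes over 58 s, if anything falls off the work surface, if the arm or the gripper's body presses on something with over 40 N, if the wrist force passes 120 N, or if a joint passes its speed limit or range.

## Robot

A 7-joint arm with a two-finger parallel gripper is mounted at the origin on the work surface. World frame = base frame: x ahead of the robot, y to its left, z up, the work surface at z = 0. Lengths are in m, angles in rad, forces in N, time in s.
With the tool pointing down it reaches from about 0.4 to 0.925 m from the base axis. Payload 4.1 kg.
Tool frame: the origin (TCP) lies at the very end of the fingers, on their centre line; the grasp point (between the pads) lies 19 mm behind it (pinch_z is the distance from the TCP to the grasp point, in m); z points along the fingers, y is the line along which they close (so a half turn about z gives the same grasp; the last joint's range is limited). The gripper opens to 85 mm and grips with 20 to 120 N. Pads are 22 mm wide; open, the fingers measure 114 mm over their backs; the gripper's body (76 mm by 85 mm) begins 54 mm behind the grasp point. The pads swing forward as they close: fully open they stand 13 mm farther back than shut.
Start: joints at [1.004, 0.398, 0.045, 1.537, -0.019, 1.207, -0.051], TCP at [0.293, -0.58, 0.231] pointing down, gripper open.
Joint ranges: [-2.82, 2.82], [-0.49, 2.23], [-1.37, 1.46], [0, 2.46], [-1.36, 4.5], [0.23, 2], [-2.94, 2.94]. Speed limits (rad/s): [2.57, 2.57, 3.14, 3.14, 3.14, 3.14, 3.14].

## Interface

Orientations are given as [roll, pitch, yaw] about the fixed x, y, z axes, in that order (R = Rz(yaw) Ry(pitch) Rx(roll)).
In Python, from plant import * gives the robot as it stands.
- The arm moves only by the tool servo_tool, never from a script. Its argument "steps" is a list of rows, each a list of 7 numbers: the shift along the tool's x, y, z in mm, then the turn, a rotation vector about the tool's x, y, z in rad, then the opening, from 0 (shut) to 1 (fully open). In form: [[dx, dy, dz, rx, ry, rz, grip], ...]. A call has 1 to 5 rows; each row is the pose to reach, as a shift and turn from the pose commanded when the call began, along the tool's axes at that moment; what a row does not reach only later rows make up. A row lasts 1/12 s, in which the tool goes at most 41.7 mm and 7.16 degrees, less where a joint would pass 70% of its speed; a pose out of reach is approached as far as the arm can. A call with a gripper value outside its range is refused whole. The fingers move at their own pace and stop on an object; the grip force is fixed at half the most. Time passes only in rows, so rows that repeat a pose let the fingers close. It gives the time, the measured TCP pose, the force, the opening and the grip force at its end, in the units of the state.
- read_state(): the state, without advancing time (a new reading comes with each control period).
- camera(name): name is "scene" or "top" or "wrist"; returns the picture (420x560x3 uint8, red, green, blue); there is no depth.
- camera_params(name): a dict with "vfov" (degrees; the focal length in pixels is half the picture's height over the tangent of half this angle, whatever the lens; pixels are square), "cx", "cy" (the principal point, pixels), "R" (3x3) and "t" (3): a world point X has camera coordinates R X + t. Camera axes: x right, y down, z forward; pixel columns grow to the right and rows downward; lengths in m; the calibration is good to about 2 mm. A picture is of the moment at which its call begins: read the wrist's pose just before it. camera_params takes no time and is no camera call; for the wrist camera it gives the pose at the moment of the call.
- finish_job(): hands the job in; it is judged then, once.
The state is a dict: "time": time; "joint_positions": joint angles; "qvel": joint speeds; "effort": joint torques, N m; "position": TCP position; "tcp_rot": TCP orientation; "wrist_force": force on the tool from outside, world axes, zero at the start; "wrist_torque": the same for the moment, N m; "gripper_width": finger opening in m; "gripper_force": force on a finger pad.
Only numpy, scipy, OpenCV 4.12 (cv2) and the standard library are available. Lean on these libraries where they do the work, as an engineer would, in place of code of your own. Each camera call takes 0.05 s, during which the arm holds its last target. There are 200 camera calls.

## Working session

There is one attempt and no reset: what is moved stays moved. The work goes in short steps, Python scripts to look and compute and a tool call to move; the robot and the scene stay as the last step left them, time stands still between calls to the robot, and variables do not carry over. Pictures are saved under pics/ and viewed, at most 11 in all, crops included, and the job is handed in when it is done.

Besides the shell and the picture viewer there is one more tool, called after ">>>" as name(argument=value, ...) on one line, values as JSON. servo_tool: Moves the arm, as the interface text tells. Its arguments: {"type":"object","properties":{"steps":{"type":"array","items":{"type":"array","items":{"type":"number"}}}},"required":["steps"]}

```bash
mkdir -p pics; ls; cat > h.py <<'E'
from plant import *
import numpy as np, cv2
def snap(n,f):
    im=camera(n); cv2.imwrite(f'pics/{f}.png',im[:,:,::-1]); return im
def K(p): return 210/np.tan(np.radians(p['vfov'])/2)
def ray(p,u,v,z):
    R=np.array(p['R']);t=np.array(p['t']);f=K(p)
    d=R.T@np.array([(u-p['cx'])/f,(v-p['cy'])/f,1]);c=-R.T@t
    return c+d*(z-c[2])/d[2]
def proj(p,X):
    c=np.array(p['R'])@np.array(X)+np.array(p['t']);f=K(p)
    return c[:2]/c[2]*f+[p['cx'],p['cy']]
E
python3 - <<'E'
from h import *
s=read_state();print(s)
for n in('scene','top'):
    snap(n,n+'0');p=camera_params(n);print(n,p, 'cam', -np.array(p['R']).T@np.array(p['t']))
a=cv2.imread('pics/scene0.png');b=cv2.imread('pics/top0.png')
E
```

```text
pics
{'time': 0.0, 'joint_positions': array([ 1.00397138,  0.39919398,  0.04503948,  1.53787898, -0.01866764,
        1.20688725, -0.05069243]), 'qvel': array([ 0.00273132,  0.00119955,  0.00029554,  0.00167618,  0.00207761,
       -0.00136054,  0.0003469 ]), 'effort': array([ 1.02631650e-04, -4.75119066e+01,  1.36503361e+00, -2.54217196e+01,
        1.17063860e-02,  9.52029746e-03, -2.15298610e-05]), 'position': array([ 0.29283816, -0.57959252,  0.23026276]), 'tcp_rot': array([-3.13965298e+00,  1.67182864e-04,  4.67951154e-01]), 'wrist_force': array([-0.07332993, -0.32469216,  0.41092962]), 'wrist_torque': array([-0.00711574, -0.01063822,  0.02617921]), 'gripper_force': 0.0, 'gripper_width': 0.08522643660063604}
scene {'vfov': 50.35094451695457, 'cx': 277.3214088057477, 'cy': 205.00847160472478, 'R': array([[ 0.78480132,  0.61973651,  0.00368085],
       [ 0.47738693, -0.60072865, -0.64126968],
       [-0.39520705,  0.50502648, -0.76730675]]), 't': array([-0.40397178, -0.23936518,  1.48006286])} cam [ 1.01623867 -0.6409084   0.98365154]
top {'vfov': 43.62347265507818, 'cx': 280.14940703581254, 'cy': 214.02305635421948, 'R': array([[ 0.02257283, -0.99973375, -0.00478568],
       [-0.98516243, -0.0214287 , -0.17028155],
       [ 0.17013366,  0.00855841, -0.98538383]]), 't': array([-0.05283298,  0.56870705,  1.04367768])} cam [ 0.3838967  -0.04956449  1.12501059]
```

View pics/top0.png

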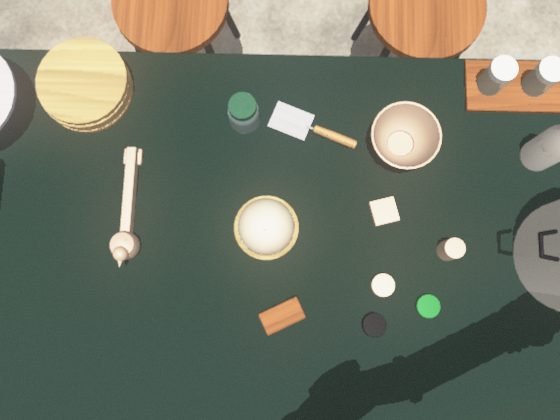

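View pics/scene0.png

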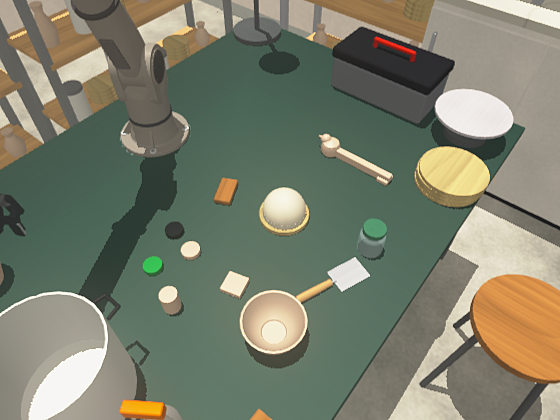

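The top view shows these candidates for the pad: clay disc (383,285), black disc (374,324), green disc (428,306), square tile (384,211) and taller cylinder (453,249). By the description I choose (383,285). The bird runs from its beak at (121,262) and body at (125,245) to the fan at (132,155). The dome is at (266,228). The scene view agrees, with the pad at (190,250), dome at (284,210) and bird at (355,160).

```bash
cat > m.py <<'E'
from h import *
P={n:camera_params(n) for n in('scene','top')}
I={n:cv2.imread(f'pics/{n}0.png') for n in P}
def blob(n,u,v,lo=110,r=70):
    im=I[n]; m=(im.min(2)>lo).astype(np.uint8)
    k,l,st,c=cv2.connectedComponentsWithStats(m); 
    w=l[v-3:v+4,u-3:u+4]; i=np.bincount(w[w>0]).argmax(); return (l==i),st[i],c[i]
def tri(a,b):
    A=[];B=[]
    for n,(u,v) in(('top',a),('scene',b)):
        p=P[n];R=np.array(p['R']);f=K(p);d=R.T@[(u-p['cx'])/f,(v-p['cy'])/f,1];d/=np.linalg.norm(d)
        M=np.eye(3)-np.outer(d,d);A.append(M);B.append(M@(-R.T@np.array(p['t'])))
    return np.linalg.solve(A[0]+A[1],B[0]+B[1])
E
python3 - <<'E'
from m import *
for n,u,v in(('top',383,285),('scene',190,250)):
    m,st,c=blob(n,u,v,90); q=ray(P[n],*c,.015)
    cs,_=cv2.findContours(m.astype(np.uint8),0,2);w=np.array([ray(P[n],*x[0],.016)[:2] for x in cs[0]])
    print('pad',n,st,c,q,np.ptp(w,0))
# bat: yellowish ring + dome
for n,u,v in(('top',266,228),('scene',284,205)):
    im=I[n]; m=((im[:,:,2]>80)).astype(np.uint8); k,l,st,c=cv2.connectedComponentsWithStats(m); i=l[v,u]
    cs,_=cv2.findContours((l==i).astype(np.uint8),0,2); cn=max(cs,key=len)
    w=np.array([ray(P[n],*x[0],.016)[:2] for x in cv2.convexHull(cn)],np.float32)
    print('bat',n,st[i],c[i],cv2.fitEllipse(w))
# bird
m,st,c=blob('top',125,245,90);print(st)
ys,xs=np.nonzero(m)
for y in range(ys.min(),ys.max()+1,4): 
    r=xs[ys==y]; print(y,r.min(),r.max(),ray(P['top'],r.mean(),y,.02)[:2].round(4))
a=cv2.resize(I['top'][140:275,80:170],None,fx=4.2,fy=4.2,interpolation=2)
b=cv2.resize(I['top'][190:340,350:480],None,fx=3.8,fy=3.8,interpolation=2)
h=570;cv2.imwrite('pics/crop.png',np.hstack([cv2.resize(a,(378,h)),cv2.resize(b,(420,h))]))
E
```

```text
pad top [370 273  26  25 506] [382.78656126 284.7944664 ] [ 0.42973294 -0.25839536  0.015     ] [0.05014028 0.05239217]
pad scene [    0   175   388   245 56598] [201.84992403 328.01851656] [ 0.60975878 -0.39996266  0.015     ] [0.7372321  0.90856988]
bat top [     0      0    560    336 103722] [276.04362623 124.15893446] ((0.9875749945640564, -0.023042351007461548), (1.2931536436080933, 1.3374439477920532), 122.79354095458984)
bat scene [    0   133   454   287 82145] [225.76828778 298.5744111 ] ((0.5444180965423584, -0.21052595973014832), (0.8678937554359436, 1.1961477994918823), 160.52679443359375)
[ 108  146   35  122 2071]
146 126 135 [0.7186 0.291 ]
150 123 142 [0.7097 0.286 ]
154 123 142 [0.7006 0.2853]
158 123 142 [0.6916 0.2847]
162 122 142 [0.6826 0.2851]
166 124 137 [0.6736 0.2878]
170 124 137 [0.6646 0.2871]
174 123 136 [0.6556 0.2887]
178 123 136 [0.6467 0.288 ]
182 123 136 [0.6379 0.2874]
186 123 135 [0.629  0.2878]
190 122 135 [0.6201 0.2883]
194 122 134 [0.6113 0.2887]
198 122 135 [0.6026 0.287 ]
202 121 134 [0.5938 0.2885]
206 121 134 [0.585  0.2879]
210 121 134 [0.5763 0.2873]
214 120 134 [0.5676 0.2877]
218 120 133 [0.5589 0.2882]
222 120 133 [0.5503 0.2875]
226 119 133 [0.5416 0.288 ]
230 119 132 [0.533  0.2884]
234 114 133 [0.5243 0.2921]
238 110 137 [0.5158 0.2914]
242 109 139 [0.5073 0.2897]
246 109 139 [0.4988 0.2891]
250 110 138 [0.4903 0.2885]
254 112 135 [0.4818 0.2889]
258 113 131 [0.4733 0.2915]
262 117 122 [0.4648 0.2961]
266 118 120 [0.4563 0.2965]
```

View pics/crop.png

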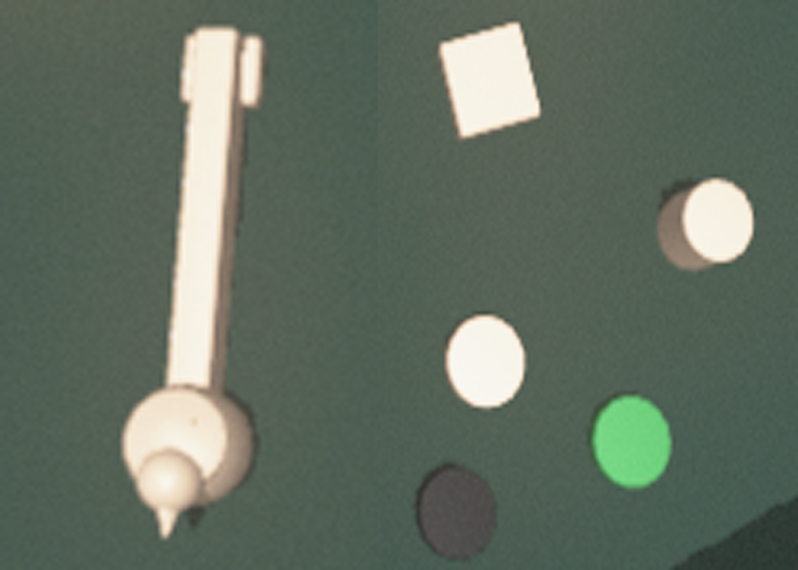

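The crop confirms the choice: a thin, flat, round clay disc. It also shows the bird's bar top face clearly.

```bash
python3 - <<'E'
from m import *
im=I['scene']
def loc(n,u,v,w,lo,f=lambda i:i.min(2)):
    g=f(I[n][v-w:v+w,u-w:u+w].astype(int)); m=(g>lo).astype(np.uint8)
    k,l,st,c=cv2.connectedComponentsWithStats(m); i=l[w,w]; mm=(l==i).astype(np.uint8)
    cn=max(cv2.findContours(mm,0,1)[0],key=len)+[u-w,v-w]; return cn, c[i]+[u-w,v-w]
cn,c1=loc('top',383,285,18,150);cn2,c2=loc('scene',190,249,14,150)
print('pad',c1,c2,ray(P['top'],*c1,.016),ray(P['scene'],*c2,.016),tri(c1,c2))
for n,u,v,w in(('top',266,228,40),('scene',284,212,30)):
    cn,c=loc(n,u,v,w,75,lambda i:i[:,:,2])
    pts=np.array([ray(P[n],*x[0],.016)[:2] for x in cn],np.float32)
    print('bat',n,c,cn.reshape(-1,2).min(0),cn.reshape(-1,2).max(0),cv2.fitEllipse(pts) , cv2.minEnclosingCircle(pts))
# bird
g=I['top'].min(2); print([int(x) for x in g[190,115:142]])
r=[]
for y in range(170,230,2):
    x=np.nonzero(g[y,110:150]>185)[0]+110; 
    if len(x): a=ray(P['top'],x.min()-.5,y,.028);b=ray(P['top'],x.max()+.5,y,.028); r.append([*((a+b)/2)[:2],np.hypot(*(a-b)[:2])])
r=np.array(r); print('w',r[:,2].round(4)); k=np.polyfit(r[:,0],r[:,1],1);print(k, r[:,:2].mean(0))
print('tail end',ray(P['top'],131,145.5,.028), 'beak(z.035?)',ray(P['top'],119,267.5,.035))
cv2.imwrite('pics/sb.png',cv2.resize(im[120:200,305:405],None,fx=7,fy=7,interpolation=2))
E
```

```text
pad [382.8245614  284.70394737] [190.03375527 248.62447257] [ 0.4298815  -0.25828872  0.016     ] [ 0.43150663 -0.26194793  0.016     ] [ 0.42952225 -0.25971051  0.0117317 ]
bat top [265.5 227.5] [226 188] [305 267] ((0.5470749139785767, -0.009225163608789444), (0.1995849907398224, 0.20187899470329285), 105.71015167236328) ((0.5472097992897034, -0.008740626275539398), 0.12038010358810425)
bat scene [283.38356164 211.4612804 ] [254 182] [313 241] ((0.540901780128479, -0.005235158838331699), (0.19561265408992767, 0.25141528248786926), 36.7404670715332) ((0.5418626666069031, -0.00440971227362752), 0.13548274338245392)
[84, 85, 87, 85, 85, 86, 85, 115, 181, 223, 223, 224, 228, 229, 229, 229, 223, 188, 114, 106, 98, 81, 72, 83, 87, 86, 81]
w [0.0194 0.0194 0.0194 0.0194 0.0172 0.0194 0.0194 0.0193 0.0193 0.0193
 0.0193 0.0193 0.0193 0.0193 0.0193 0.0192 0.0192 0.0192 0.0192 0.0192
 0.0192 0.0192 0.0191 0.0191 0.0191 0.0191 0.0191 0.0191 0.0191 0.0212]
[-0.00624838  0.29173294] [0.5989453 0.2879905]
tail end [0.71737086 0.28750879 0.028     ] beak(z.035?) [0.45226195 0.29161701 0.035     ]
```

View pics/sb.png

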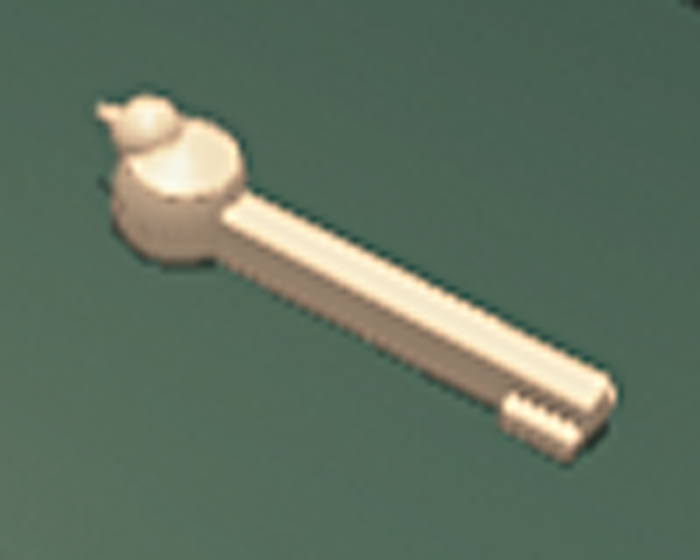

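The scene crop shows the bird upright with its upper face towards the camera. The tail end and fan are at lower right, and the beak points towards the robot at upper left. Measured against the given sizes, the tail-to-beak span is 265 mm against 263. That puts the balance at about (0.559, 0.288), with yaw close to π. Next I measure the bat more carefully and plan the reach.

```bash
cat >> h.py <<'E'
from scipy.spatial.transform import Rotation as Ro
def togo(X,yaw=None):
    s=read_state();R=Ro.from_euler('xyz',s['tcp_rot'])
    d=R.inv().apply(np.array(X)-s['position'])*1000
    rv=None if yaw is None else (R.inv()*Ro.from_euler('xyz',[np.pi,0,yaw])).as_rotvec().round(4)
    print('t',round(s['time'],2),'pos',s['position'].round(4),'rot',s['tcp_rot'].round(4),'F',s['wrist_force'].round(1),'w',round(s['gripper_width'],4),'go',d.round(1),rv)
E
python3 - <<'E'
from m import *
for n,u,v in(('top',266,228),('scene',284,205)):
    i=I[n].astype(int); m=(i[:,:,2]-i[:,:,1]>4).astype(np.uint8)
    if n=='scene': m[242:]=0; m[:,315:]=0; m[:,:250]=0;
    m=cv2.morphologyEx(m,cv2.MORPH_CLOSE,np.ones((3,3)))
    k,l,st,c=cv2.connectedComponentsWithStats(m); j=l[v,u];print(st[j])
    cn=max(cv2.findContours((l==j).astype(np.uint8),0,1)[0],key=len).reshape(-1,2)
    hull=cv2.convexHull(cn.astype(np.int32))
    # bat rim top (z=.016): use whole contour fit
    for z in(.016,.012): 
        w=np.array([ray(P[n],*x,z)[:2] for x in cn],np.float32); print(n,z,cv2.fitEllipse(w))
    # dome silhouette: white = low saturation
from h import togo
togo([.4305,-.2600,.10],.468)
s=camera_params('wrist');print('wristcam',-np.array(s['R']).T@np.array(s['t']))
E
```

```text
[     0     17    560    403 178930]
top 0.016 ((0.5282707810401917, -0.023969367146492004), (0.8867914080619812, 1.281826376914978), 2.43731951713562)
top 0.012 ((0.5287914872169495, -0.023877032101154327), (0.8899899125099182, 1.286449670791626), 2.437319278717041)
[     0      0    560    420 232434]
scene 0.016 ((0.2785496711730957, 0.31641560792922974), (1.9458261728286743, 2.556962013244629), 129.2506561279297)
scene 0.012 ((0.2755001485347748, 0.32037287950515747), (1.9538697004318237, 2.5675315856933594), 129.2506561279297)
t 0.1 pos [ 0.2928 -0.5797  0.2303] rot [-3.1398e+00  2.0000e-04  4.6790e-01] F [ 0.6 -0.8  0.3] w 0.0852 go [ 267.  -223.   130.7] [-0.0018  0.0002 -0.0001]
wristcam [ 0.35894216 -0.54780926  0.37380624]
```

>>> servo_tool(steps=[[30,-25,0,0,0,0,1],[60,-50,0,0,0,0,1],[90,-75,0,0,0,0,1],[120,-100,5,0,0,0,1],[150,-125,10,0,0,0,1]])

```text
time: 0.52
position: [0.371, -0.3992, 0.2211]
tcp_rot: [3.141, -0.0, 0.468]
wrist_force: [0.6, -0.8, -0.8]
gripper_width: 0.0856
gripper_force: 0.0
```

>>> servo_tool(steps=[[30,-25,10,0,0,0,1],[60,-50,25,0,0,0,1],[90,-75,45,0,0,0,1],[117,-98,65,0,0,0,1],[117,-98,70,0,0,0,1]])

```text
time: 0.93
position: [0.4322, -0.2516, 0.1484]
tcp_rot: [-3.134, -0.0, 0.479]
wrist_force: [-0.4, 1.0, 0.6]
gripper_width: 0.0854
gripper_force: 0.0
```

```bash
python3 - <<'E'
from m import *
for n,u,v,w in(('top',266,228,45),('scene',284,212,34)):
    i=I[n][v-w:v+w,u-w:u+w].astype(int); m=((i.max(2)>115)|(i[:,:,2]>i[:,:,1]+8)).astype(np.uint8)
    k,l,st,c=cv2.connectedComponentsWithStats(m); j=l[w,w]; print(st[j])
    cn=max(cv2.findContours((l==j).astype(np.uint8),0,1)[0],key=len).reshape(-1,2)+[u-w,v-w]
    pts=np.array([ray(P[n],*x,.016)[:2] for x in cn],np.float32)
    if n=='scene': pts=pts[cn[:,1]>215]
    print(n,cv2.fitEllipse(pts))
togo([.4305,-.26,.1],.468)
p=camera_params('wrist');im=snap('wrist','w1')
for X in([.4305,-.26,.016],[.4299,-.2583,.016],[.547,-.009,.09]): print(proj(p,X))
E
```

```text
[  12   12   66   66 3431]
top ((0.5465996861457825, -0.009918920695781708), (0.13963110744953156, 0.14036953449249268), 85.6806869506836)
[   0    9   62   59 2720]
scene ((0.5712141394615173, -0.06296174228191376), (0.12704229354858398, 0.17215068638324738), 147.76014709472656)
t 0.93 pos [ 0.4322 -0.2516  0.1484] rot [-3.1344e+00 -3.0000e-04  4.7920e-01] F [-0.4  1.   0.6] w 0.0854 go [-5.4  7.  48.4] [-0.0072 -0.0002  0.0112]
[284.93377798 205.17987096]
[282.87084327 204.89598836]
[ -71.95971355 -203.6313343 ]
```

View pics/w1.png

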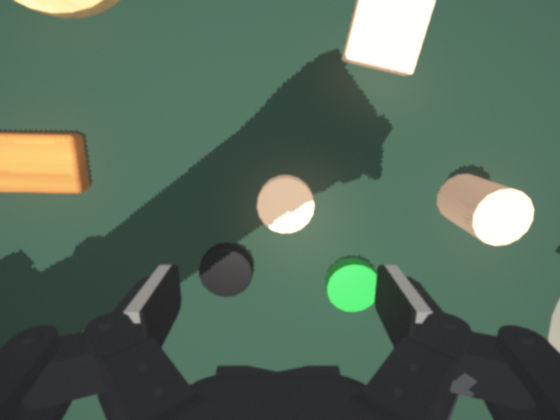

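The wrist view shows the clay disc at (286,204), which matches the prediction of (285,205). The black disc is at (226,270), the green one at (352,287), the cylinder at (500,215) and the tile at (390,30).

>>> servo_tool(steps=[[0,0,30,0,0,0,1],[0,0,60,0,0,0,1],[0,0,90,0,0,0,1],[0,0,110,0,0,0,1],[0,0,110,0,0,0,1]])

```text
time: 1.4
position: [0.4271, -0.2605, 0.0377]
tcp_rot: [-3.135, 0.005, 0.466]
wrist_force: [-1.4, 1.1, 0.5]
gripper_width: 0.0853
gripper_force: 0.0
```

>>> servo_tool(steps=[[0,0,0,0,0,0,1],[0,0,0,0,0,0,1],[0,0,0,0,0,0,1]])

```text
time: 1.65
position: [0.4321, -0.262, 0.0431]
tcp_rot: [3.138, -0.002, 0.467]
wrist_force: [-0.3, -0.9, -0.2]
gripper_width: 0.0857
gripper_force: 0.0
```

```bash
python3 - <<'E'
from h import *
togo([.4305,-.26,.002],.468)
p=camera_params('wrist');im=camera('wrist')
i=im.astype(int);m=((i[:,:,0]>i[:,:,1]+15)&(i[:,:,0]>90)).astype(np.uint8)
m=cv2.morphologyEx(m,cv2.MORPH_OPEN,np.ones((5,5)))
k,l,st,c=cv2.connectedComponentsWithStats(m)
for j in range(1,k):
    if st[j,4]>800: print(st[j],c[j],ray(p,*c[j],.015))
print(proj(p,[.4305,-.26,.016]))
E
```

```text
t 1.65 pos [ 0.4321 -0.262   0.0431] rot [ 3.1384e+00 -1.9000e-03  4.6710e-01] F [-0.3 -0.9 -0.2] w 0.0857 go [-0.6 -2.7 41.1] [ 0.0032 -0.0019 -0.0009]
[358   9 107  33 869] [409.36593786  26.50172612] [ 0.55916399 -0.26801506  0.015     ]
[ 501  196   59   92 3931] [535.0775884 236.5667769] [ 0.50258867 -0.38796035  0.015     ]
[227 236  30  50 907] [240.15876516 257.7938258 ] [ 0.41748572 -0.24721613  0.015     ]
[270.69612126 248.85041185]
```

>>> servo_tool(steps=[[0,0,15,0,0,0,1],[0,0,28,0,0,0,1],[0,0,36,0,0,0,1],[0,0,37,0,0,0,1],[0,0,37,0,0,0,1]])

```text
time: 2.12
position: [0.431, -0.2609, 0.0046]
tcp_rot: [3.141, -0.0, 0.468]
wrist_force: [0.2, 0.1, 0.4]
gripper_width: 0.0853
gripper_force: 0.0
```

>>> servo_tool(steps=[[0,0,0,0,0,0,0.6],[0,0,0,0,0,0,0.4],[0,0,0,0,0,0,0],[0,0,0,0,0,0,0],[0,0,0,0,0,0,0]])

```text
time: 2.53
position: [0.4314, -0.261, 0.0056]
tcp_rot: [3.141, -0.0, 0.468]
wrist_force: [-1.6, 1.0, 8.2]
gripper_width: 0.0469
gripper_force: 60.3
```

>>> servo_tool(steps=[[0,0,0,0,0,0,0],[0,0,0,0,0,0,0],[0,0,0,0,0,0,0]])

```text
time: 2.78
position: [0.4314, -0.261, 0.0056]
tcp_rot: [3.141, -0.001, 0.468]
wrist_force: [-0.8, 0.6, 8.4]
gripper_width: 0.0469
gripper_force: 60.3
```

>>> servo_tool(steps=[[0,0,-10,0,0,0,0],[0,0,-35,0,0,0,0],[0,0,-70,0,0,0,0],[0,0,-110,0,0,0,0],[0,0,-130,0,0,0,0]])

```text
time: 3.2
position: [0.4328, -0.2617, 0.1392]
tcp_rot: [3.136, -0.004, 0.468]
wrist_force: [1.1, -0.2, -0.5]
gripper_width: 0.0471
gripper_force: 61.8
```

>>> servo_tool(steps=[[0,0,-10,0,0,0,0],[0,0,-10,0,0,0,0]])

```text
time: 3.37
position: [0.4324, -0.2616, 0.147]
tcp_rot: [3.137, -0.003, 0.468]
wrist_force: [0.0, 0.0, -1.1]
gripper_width: 0.0469
gripper_force: 61.8
```

```bash
python3 - <<'E'
from h import *
togo([.5466,-.0099,.16],.468)
a=snap('scene','s2');b=snap('wrist','w2')
p=camera_params('scene');q=proj(p,read_state()['position']).astype(int);print(q)
c=a[q[1]-50:q[1]+50,q[0]-50:q[0]+50]
cv2.imwrite('pics/c2.png',np.hstack([cv2.resize(c,(400,400),interpolation=2),cv2.resize(b,(400,400))])[:,:,::-1])
E
```

```text
t 3.37 pos [ 0.4324 -0.2616  0.147 ] rot [ 3.1369e+00 -3.0000e-03  4.6780e-01] F [ 0.   0.  -1.1] w 0.0469 go [ 215.5 -173.1  -13.1] [ 0.0047 -0.003  -0.0002]
[182 217]
```

View pics/c2.png

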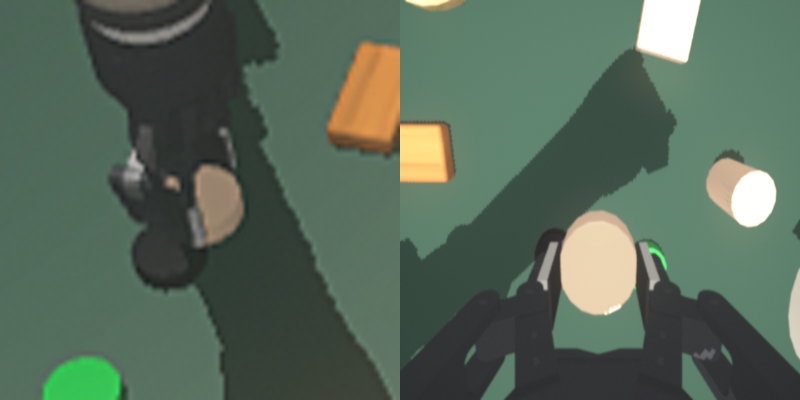

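The left half shows the disc held between the fingers. In the right half, the wrist view, it is round at about (598,262). I'll measure its offset and level in the tool frame.

```bash
cat > wp.py <<'E'
from h import *
def pad_in_tool(top=.0104):
    s=read_state();p=camera_params('wrist');im=camera('wrist').astype(int)
    m=((im[:,:,0]>im[:,:,2]+25)&(im[:,:,0]>130)).astype(np.uint8)
    m[:,:190]=0;m[:,370:]=0;m[:190]=0
    m=cv2.morphologyEx(m,cv2.MORPH_CLOSE,np.ones((9,9)))
    cn=max(cv2.findContours(m,0,1)[0],key=cv2.contourArea)
    h=cv2.convexHull(cn); R=Ro.from_euler('xyz',s['tcp_rot'])
    w=np.array([R.inv().apply(ray(p,*x[0],s['position'][2]+top)-s['position'])[:2]*1000 for x in h],np.float32)
    print('px',cv2.fitEllipse(h)); print('tool mm',cv2.fitEllipse(w),cv2.minEnclosingCircle(w), w.min(0),w.max(0))
    z=p['R'];print('cam axis',np.array(z)[2])
E
python3 -c "
from wp import *
pad_in_tool()
s=read_state()
P=camera_params('scene');im=cv2.imread('pics/s2.png').astype(int)
for d in(0,8,20):print(proj(P,s['position']+Ro.from_euler('xyz',s['tcp_rot']).apply([d/1000,0,-.0104])))
m=((im[160:270,130:240,2]>im[160:270,130:240,0]+25)).astype(np.uint8);k,l,st,c=cv2.connectedComponentsWithStats(m);print(st[st[:,4]>40],c[st[:,4]>40]+[130,160])
"
```

```text
px ((277.20538330078125, 276.2674560546875), (109.94512939453125, 111.25962829589844), 159.24810791015625)
tool mm ((0.9472494125366211, 1.0386475324630737), (49.18260955810547, 55.05012512207031), 88.00101470947266) ((1.1580859422683716, 1.2611770629882812), 27.393938064575195) [-25.6278   -22.843946] [28.378748 25.100643]
cam axis [-0.25526222 -0.12782775 -0.95838471]
[181.580018   215.02042054]
[184.79370705 215.55671768]
[189.62548009 216.36303902]
[[    0     0   110   110 11444]
 [   84    17    24    29   474]
 [   51    48    12    20   174]] [[182.78635093 215.44092974]
 [225.43459916 190.85232068]
 [186.13793103 217.14367816]]
```

>>> servo_tool(steps=[[10,-35,-10,0,0,0,0],[30,-70,-20,0,0,0,0],[55,-105,-30,0,0,0,0],[75,-135,-40,0,0,0,0],[90,-150,-40,0,0,0,0]])

```text
time: 3.93
position: [0.4432, -0.0814, 0.1841]
tcp_rot: [-3.14, -0.0, 0.473]
wrist_force: [-0.7, 0.2, -0.7]
gripper_width: 0.0469
gripper_force: 62.0
```

>>> servo_tool(steps=[[0,-15,0,0,0,0,0],[0,-23,0,0,0,0,0],[0,-23,0,0,0,0,0],[0,-23,0,0,0,0,0]])

```text
time: 4.27
position: [0.4319, -0.0669, 0.1832]
tcp_rot: [-3.141, 0.002, 0.467]
wrist_force: [0.4, 0.2, -0.6]
gripper_width: 0.0472
gripper_force: 62.0
```

```bash
python3 - <<'E'
from wp import *
togo([.5466,-.0099,.16],.468)
p=camera_params('wrist');im=snap('wrist','w3')
print(proj(p,[.5466,-.0099,.09]),proj(p,[.5466,-.0099,.016]))
E
```

```text
t 4.27 pos [ 0.4319 -0.0669  0.1832] rot [-3.141e+00  2.400e-03  4.665e-01] F [ 0.4  0.2 -0.6] w 0.0472 go [128.1   0.7  22.9] [-0.0006  0.0024 -0.0015]
[276.78303787  19.93722776] [277.00587631  42.41736949]
```

View pics/w3.png

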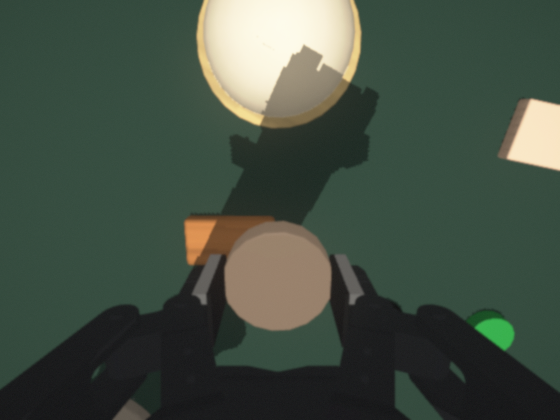

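The wrist view shows the bat as an arc centred near column 279 with its lowest point at row 129, and the held pad at (278,276). I fit both in the tool frame.

```bash
python3 - <<'E'
from wp import *
from scipy.optimize import least_squares
s=read_state();p=camera_params('wrist');R=Ro.from_euler('xyz',s['tcp_rot'])
im=cv2.imread('pics/w3.png').astype(int)
m=((im.max(2)>110)).astype(np.uint8);m[140:]=0;m[:,:185]=0;m[:,375:]=0
cn=max(cv2.findContours(m,0,1)[0],key=cv2.contourArea).reshape(-1,2)
cn=cn[(cn[:,1]>2)]
w=np.array([R.inv().apply(ray(p,*x,.016)-s['position'])*1000 for x in cn])[:,:2]
# keep outer boundary only: robust circle, radius 70
f=lambda c:np.hypot(*(w-c[:2]).T)-70
r=least_squares(f,[128,0],loss='soft_l1',f_scale=.7);print('bat tool',r.x,np.median(abs(f(r.x))),len(w))
print('world',s['position']+R.apply([r.x[0]/1000,r.x[1]/1000,0]))
i=im[:,:,::-1];m=((i[:,:,0]>i[:,:,2]+20)&(i[:,:,0]>100)&(i[:,:,0]<i[:,:,2]+75)).astype(np.uint8)
m[:,:222]=0;m[:,335:]=0;m[:215]=0;m[335:]=0
m=cv2.morphologyEx(m,cv2.MORPH_OPEN,np.ones((5,5)))
cn=max(cv2.findContours(m,0,1)[0],key=cv2.contourArea).reshape(-1,2)
w=np.array([R.inv().apply(ray(p,*x,s['position'][2]+.0104)-s['position'])*1000 for x in cn])[:,:2]
f=lambda c:np.hypot(*(w-c[:2]).T)-c[2]
r=least_squares(f,[0,0,25],loss='soft_l1',f_scale=.5);print('pad tool',r.x,np.median(abs(f(r.x))),w.min(0),w.max(0))
E
```

```text
bat tool [128.85132628   1.67601858] 0.45348926795153943 313
world [ 0.54822675 -0.01107102  0.18322746]
pad tool [ 1.896398   -0.3291886  26.50508452] 1.1482812765818835 [-25.63593775 -22.99375429] [29.28569177 24.79938483]
```

>>> servo_tool(steps=[[35,0,0,0,0,0,0],[70,0,0,0,0,0,0],[100,1,0,0,0,0,0],[120,1,10,0,0,0,0],[128,1,30,0,0,0,0]])

```text
time: 4.73
position: [0.5531, -0.0087, 0.1558]
tcp_rot: [3.139, -0.007, 0.467]
wrist_force: [0.2, 0.1, -0.9]
gripper_width: 0.047
gripper_force: 61.9
```

>>> servo_tool(steps=[[0,0,15,0,0,0,0],[0,0,30,0,0,0,0],[0,0,36,0,0,0,0],[0,0,36,0,0,0,0],[0,0,36,0,0,0,0]])

```text
time: 5.15
position: [0.5479, -0.0101, 0.1182]
tcp_rot: [3.141, 0.001, 0.466]
wrist_force: [0.7, -0.6, 0.2]
gripper_width: 0.0469
gripper_force: 62.0
```

```bash
python3 - <<'E'
from wp import *
togo([.5472,-.0095,.097],.468)
a=snap('scene','s4');b=snap('top','t4')
cv2.imwrite('pics/c4.png',np.hstack([cv2.resize(a[150:250,235:335],(400,400),interpolation=2),cv2.resize(b[180:280,215:315],(400,400),interpolation=2)])[:,:,::-1])
togo([.5472,-.0095,.097],.468)
E
```

```text
t 5.15 pos [ 0.5479 -0.0101  0.1182] rot [3.1414e+00 5.0000e-04 4.6600e-01] F [ 0.7 -0.6  0.2] w 0.0469 go [-0.4 -0.9 21.2] [ 0.0002  0.0005 -0.002 ]
t 5.25 pos [ 0.5487 -0.0095  0.1193] rot [ 3.1404e+00 -1.6000e-03  4.6680e-01] F [-0.3  0.6 -0.9] w 0.047 go [-1.4 -0.7 22.3] [ 0.0012 -0.0016 -0.0012]
```

View pics/c4.png

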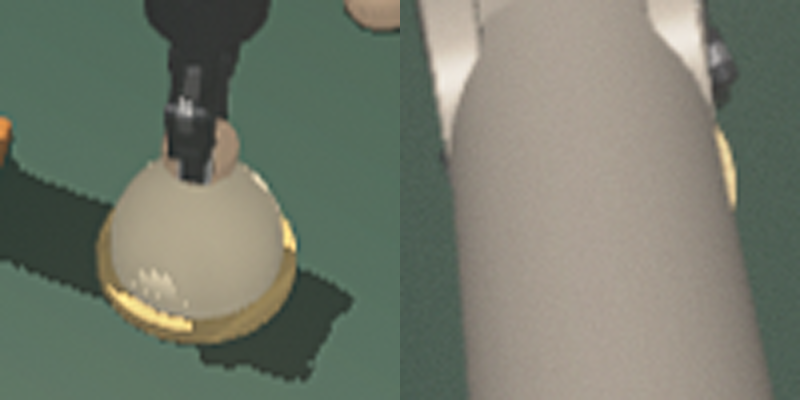

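The scene view (left) shows the held pad over the dome's top at about crop (200,150). The top view is blocked by the arm. Now a 1 mm correction and a slow lowering.

>>> servo_tool(steps=[[-1,-0.5,8,0,0,0,0],[-1,-0.5,15,0,0,0,0],[-1,-0.5,19,0,0,0,0],[-1,-0.5,20,0,0,0,0],[-1,-0.5,20,0,0,0,0]])

```text
time: 5.67
position: [0.5463, -0.0089, 0.0977]
tcp_rot: [-3.141, 0.001, 0.468]
wrist_force: [-1.0, 0.5, -0.2]
gripper_width: 0.047
gripper_force: 62.0
```

>>> servo_tool(steps=[[0,0,1,0,0,0,0],[0,0,1,0,0,0,0],[0,0,1,0,0,0,0]])

```text
time: 5.92
position: [0.547, -0.0089, 0.0975]
tcp_rot: [3.141, -0.0, 0.468]
wrist_force: [-0.4, -0.6, -1.5]
gripper_width: 0.0471
gripper_force: 61.9
```

>>> servo_tool(steps=[[0,0,1,0,0,0,0],[0,0,1,0,0,0,0],[0,0,1,0,0,0,0]])

```text
time: 6.17
position: [0.5468, -0.0089, 0.0963]
tcp_rot: [3.141, 0.0, 0.468]
wrist_force: [1.0, -1.0, -0.5]
gripper_width: 0.0468
gripper_force: 61.9
```

>>> servo_tool(steps=[[0,0,1,0,0,0,0],[0,0,1,0,0,0,0],[0,0,1,0,0,0,0]])

```text
time: 6.42
position: [0.547, -0.0089, 0.0956]
tcp_rot: [3.141, -0.0, 0.468]
wrist_force: [-0.2, 0.6, 1.7]
gripper_width: 0.0471
gripper_force: 62.4
```

>>> servo_tool(steps=[[0,0,0.5,0,0,0,0],[0,0,0.5,0,0,0,0]])

```text
time: 6.58
position: [0.5471, -0.0089, 0.0955]
tcp_rot: [3.141, -0.0, 0.468]
wrist_force: [-1.2, 0.1, 5.2]
gripper_width: 0.0472
gripper_force: 62.5
```

Contact came at the predicted height. Releasing gently.

>>> servo_tool(steps=[[0,0,-0.3,0,0,0,0.3],[0,0,-0.3,0,0,0,0.6],[0,0,-0.3,0,0,0,0.65],[0,0,-0.3,0,0,0,0.7],[0,0,-0.3,0,0,0,0.8]])

```text
time: 7.0
position: [0.5466, -0.0089, 0.0948]
tcp_rot: [-3.142, 0.0, 0.468]
wrist_force: [0.8, -0.0, -0.1]
gripper_width: 0.0678
gripper_force: 0.0
```

>>> servo_tool(steps=[[0,0,0,0,0,0,1],[0,0,0,0,0,0,1],[0,0,0,0,0,0,1],[0,0,0,0,0,0,1]])

```text
time: 7.33
position: [0.5468, -0.0089, 0.0951]
tcp_rot: [3.141, 0.0, 0.468]
wrist_force: [-0.7, -0.0, 0.9]
gripper_width: 0.086
gripper_force: 0.0
```

>>> servo_tool(steps=[[0,0,-10,0,0,0,1],[0,0,-30,0,0,0,1],[0,0,-60,0,0,0,1],[0,0,-90,0,0,0,1],[0,0,-110,0,0,0,1]])

```text
time: 7.75
position: [0.548, -0.0086, 0.2088]
tcp_rot: [3.14, -0.004, 0.468]
wrist_force: [0.5, 0.5, -0.4]
gripper_width: 0.0853
gripper_force: 0.0
```

>>> servo_tool(steps=[[-25,0,0,0,0,0,1],[-50,0,0,0,0,0,1],[-50,0,0,0,0,0,1],[-50,0,0,0,0,0,1]])

```text
time: 8.08
position: [0.5016, -0.0322, 0.206]
tcp_rot: [3.14, -0.001, 0.466]
wrist_force: [0.9, 1.7, 0.3]
gripper_width: 0.0852
gripper_force: 0.0
```

```bash
python3 - <<'E'
from wp import *
togo([.5595,.2882,.10],0)
a=snap('scene','s5');p=camera_params('wrist');b=snap('wrist','w5')
print(proj(p,[.547,-.0095,.106]))
cv2.imwrite('pics/c5.png',np.hstack([cv2.resize(a[165:245,245:325],(400,400),interpolation=2),cv2.resize(b,(400,300))[:, :]  if 0 else cv2.resize(b,(400,400))])[:,:,::-1])
E
```

```text
t 8.08 pos [ 0.5016 -0.0322  0.206 ] rot [ 3.1403e+00 -6.0000e-04  4.6620e-01] F [0.9 1.7 0.3] w 0.0852 go [ 195.7 -260.3  105.8] [ 0.0011 -0.0009  0.4662]
[276.38889075 144.48679167]
```

View pics/c5.png

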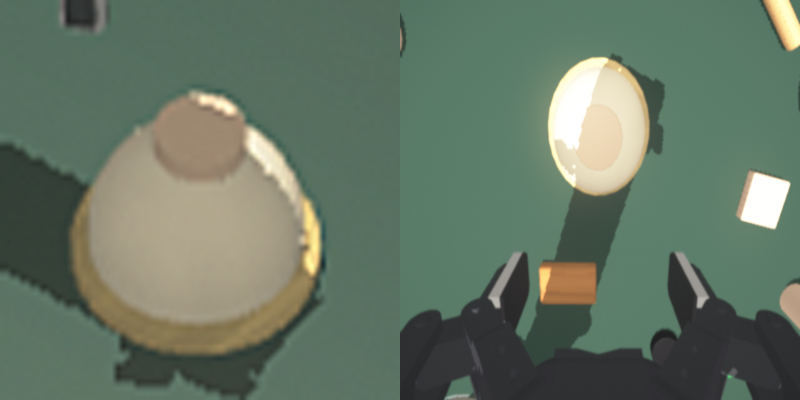

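The left half, the scene view, shows the pad resting on the crown and looking level. In the right half it is centred on the dome within about 2 px, at (601,137) against the bat's (600,127). Now to the bird.

>>> servo_tool(steps=[[20,-27,0,0,0,0.1,1],[42,-56,0,0,0,0.2,1],[66,-88,0,0,0,0.3,1],[90,-120,0,0,0,0.4,1],[110,-146,0,0,0,0.466,1]])

```text
time: 8.6
position: [0.535, 0.153, 0.2053]
tcp_rot: [-3.139, -0.001, 0.0]
wrist_force: [0.7, 0.4, 0.7]
gripper_width: 0.0855
gripper_force: 0.0
```

>>> servo_tool(steps=[[0,0,0,0,0,0,1],[0,0,0,0,0,0,1]])

```text
time: 8.77
position: [0.5347, 0.1523, 0.205]
tcp_rot: [-3.14, 0.0, 0.008]
wrist_force: [-0.3, -0.3, -0.2]
gripper_width: 0.0857
gripper_force: 0.0
```

```bash
python3 - <<'E'
from h import *
togo([.5595,.2882,.2],.003)
E
```

```text
t 8.77 pos [0.5347 0.1523 0.205 ] rot [-3.14e+00  2.00e-04  8.50e-03] F [-0.3 -0.3 -0.2] w 0.0857 go [  26.  -135.7    5.2] [-0.0016  0.0002  0.0055]
```

>>> servo_tool(steps=[[-5,-35,0,0,0,0,1],[-15,-70,0,0,0,0,1],[-30,-105,0,0,0,0,1],[-50,-130,0,0,0,0.01,1],[-64,-136,0,0,0,0.01,1]])

```text
time: 9.18
position: [0.468, 0.289, 0.2052]
tcp_rot: [-3.138, 0.001, -0.003]
wrist_force: [-0.2, 0.8, 0.4]
gripper_width: 0.0852
gripper_force: 0.0
```

>>> servo_tool(steps=[[0,0,0,0,0,0,1],[0,0,0,0,0,0,1],[0,0,0,0,0,0,1]])

```text
time: 9.43
position: [0.4718, 0.2819, 0.205]
tcp_rot: [3.14, -0.001, -0.011]
wrist_force: [-0.2, -0.6, -0.3]
gripper_width: 0.085
gripper_force: 0.0
```

```bash
python3 - <<'E'
from m import *
togo([.5595,.2882,.2],-.006)
p=camera_params('wrist');b=snap('wrist','w6')
for X in([.502,.2886,.047],[.532,.2884,.028],[.5595,.2882,.028],[.717,.2872,.028]):print(proj(p,X).round(1))
im=snap('top','t6').astype(int)
# pad on dome, top view
g=cv2.resize(im[185:270,225:310].astype(np.uint8),(600,600),interpolation=2)
cv2.imwrite('pics/c6.png',np.hstack([cv2.resize(b,(500,375)),cv2.resize(g,(300,375))])[:,:,::-1])
E
```

```text
t 9.43 pos [0.4718 0.2819 0.205 ] rot [ 3.1401e+00 -9.0000e-04 -1.1400e-02] F [-0.2 -0.6 -0.3] w 0.085 go [87.6 -7.3  5. ] [ 0.0015 -0.0009 -0.0054]
[268.8 160.4]
[268.9 125.5]
[268.5  94.5]
[ 266.  -118.9]
```

View pics/c6.png

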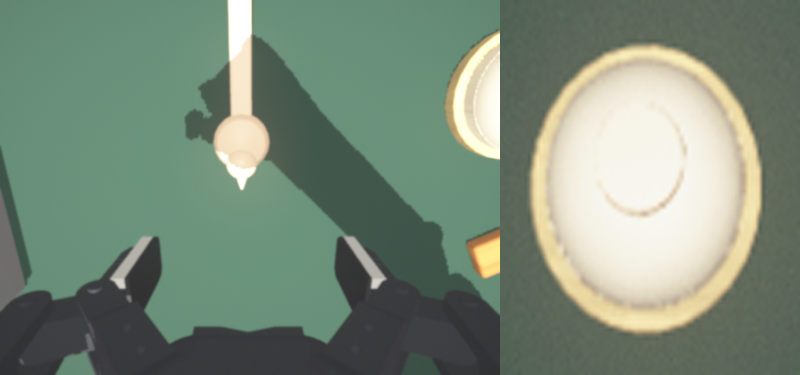

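The wrist view shows the bird's bar centred at column 269 and its body at (270,158). The prediction was (269,160), so it agrees. In the top crop the pad sits on the dome at about picture pixel (265.5,221).

```bash
python3 - <<'E'
from m import *
p=P['top'];print(proj(p,[.5466,-.0099,.106]),ray(p,265.5,220.9,.106))
E
```

```text
[264.33622255 220.31667237] [ 0.54548857 -0.01222069  0.106     ]
```

>>> servo_tool(steps=[[25,-2,0,0,0,-0.005,1],[55,-4,20,0,0,-0.005,1],[80,-5,45,0,0,-0.005,1],[87,-6,75,0,0,-0.005,1],[87,-6,100,0,0,-0.005,1]])

```text
time: 9.95
position: [0.5609, 0.2869, 0.103]
tcp_rot: [3.141, -0.001, -0.009]
wrist_force: [0.0, 0.6, -0.8]
gripper_width: 0.0853
gripper_force: 0.0
```

>>> servo_tool(steps=[[0,0,10,0,0,0,1],[0,0,10,0,0,0,1],[0,0,10,0,0,0,1],[0,0,10,0,0,0,1]])

```text
time: 10.28
position: [0.5584, 0.2902, 0.097]
tcp_rot: [-3.14, -0.003, -0.003]
wrist_force: [-0.0, 0.4, 0.3]
gripper_width: 0.0854
gripper_force: 0.0
```

```bash
python3 - <<'E'
from h import *
togo([.5595,.2882,.003],-.006)
E
```

```text
t 10.28 pos [0.5584 0.2902 0.097 ] rot [-3.1402e+00 -2.9000e-03 -3.4000e-03] F [-0.   0.4  0.3] w 0.0854 go [ 0.8  2.1 94. ] [-0.0014 -0.0029  0.0026]
```

>>> servo_tool(steps=[[1,1,25,0,0,0,1],[1,1,50,0,0,0,1],[1,1,75,0,0,0,1],[1,1,88,0,0,0,1],[1,1,92,0,0,0,1]])

```text
time: 10.7
position: [0.5576, 0.2882, 0.0023]
tcp_rot: [3.14, 0.001, -0.003]
wrist_force: [-0.3, -0.3, -0.1]
gripper_width: 0.0853
gripper_force: 0.0
```

>>> servo_tool(steps=[[0,0,0,0,0,0,1],[0,0,0,0,0,0,1],[0,0,0,0,0,0,1]])

```text
time: 10.95
position: [0.5596, 0.2895, 0.005]
tcp_rot: [-3.14, -0.003, -0.003]
wrist_force: [0.1, 0.7, 0.3]
gripper_width: 0.0852
gripper_force: 0.0
```

```bash
python3 - <<'E'
from h import *
togo([.5595,.2882,.004],-.006)
p=camera_params('wrist');b=snap('wrist','w7')
print(proj(p,[.5595,.2882,.028]),proj(p,[.717,.2872,.028]))
g=b.min(2)
for y in range(0,300,40):
    x=np.nonzero(g[y,200:360]>120)[0]+200
    if len(x):print(y,x.min(),x.max(),ray(p,x.mean(),y,.028))
E
```

```text
t 10.95 pos [0.5596 0.2895 0.005 ] rot [-3.14e+00 -3.10e-03 -3.10e-03] F [0.1 0.7 0.3] w 0.0852 go [-0.1  1.3  1. ] [-0.0016 -0.0031  0.0029]
[279.01460912 297.2215478 ] [ 281.62347008 -204.0199025 ]
0 248 317 [0.66712655 0.28689596 0.028     ]
40 248 315 [0.65551225 0.28721193 0.028     ]
80 250 313 [0.64315842 0.28720744 0.028     ]
120 251 312 [0.6299935  0.28720265 0.028     ]
160 252 311 [0.61593492 0.28719753 0.028     ]
200 253 310 [0.60088847 0.28719205 0.028     ]
240 254 309 [0.58474625 0.28718618 0.028     ]
280 254 308 [0.56738442 0.28738231 0.028     ]
```

>>> servo_tool(steps=[[0,1.5,1,0,0,0,1],[0,1.5,1,0,0,0,0.6],[0,1.5,1,0,0,0,0.4],[0,1.5,1,0,0,0,0.3],[0,1.5,1,0,0,0,0]])

```text
time: 11.42
position: [0.5583, 0.2871, 0.0021]
tcp_rot: [3.142, -0.0, -0.003]
wrist_force: [-0.4, -0.3, -0.4]
gripper_width: 0.0386
gripper_force: 0.0
```

>>> servo_tool(steps=[[0,0,0,0,0,0,0],[0,0,0,0,0,0,0],[0,0,0,0,0,0,0],[0,0,0,0,0,0,0],[0,0,0,0,0,0,0]])

```text
time: 11.83
position: [0.5584, 0.2877, 0.0024]
tcp_rot: [-3.141, -0.001, -0.003]
wrist_force: [0.2, 1.8, 3.5]
gripper_width: 0.0211
gripper_force: 59.9
```

>>> servo_tool(steps=[[0,0,-3,0,0,0,0],[0,0,-8,0,0,0,0],[0,0,-15,0,0,0,0],[0,0,-15,0,0,0,0],[0,0,-15,0,0,0,0]])

```text
time: 12.25
position: [0.5585, 0.287, 0.0174]
tcp_rot: [-3.142, -0.001, -0.003]
wrist_force: [-1.1, 0.3, -5.1]
gripper_width: 0.0211
gripper_force: 59.1
```

```bash
python3 - <<'E'
from h import *
togo([.5466,-.0108,.155],0);s=read_state();print(s['wrist_torque'])
E
```

```text
t 12.25 pos [0.5585 0.287  0.0174] rot [-3.1416e+00 -6.0000e-04 -3.3000e-03] F [-1.1  0.3 -5.1] w 0.0211 go [ -10.8  297.9 -137.6] [-0.     -0.0006 -0.0033]
[-0.00132685 -0.01529174 -0.00328341]
```

The bird is lifted: 5.1 N matches 0.5 kg, and there is almost no torque. Raise and carry.

>>> servo_tool(steps=[[0,0,-20,0,0,0,0],[0,0,-50,0,0,0,0],[0,5,-85,0,0,0,0],[0,20,-120,0,0,0,0],[-2,40,-150,0,0,0,0]])

```text
time: 12.67
position: [0.5559, 0.2492, 0.1692]
tcp_rot: [-3.139, -0.001, 0.0]
wrist_force: [1.3, 0.1, -4.7]
gripper_width: 0.0208
gripper_force: 59.9
```

>>> servo_tool(steps=[[-2,25,-15,0,0,0,0],[-4,55,-15,0,0,0,0],[-6,85,-15,0,0,0,0],[-8,115,-15,0,0,0,0],[-9,145,-15,0,0,0,0]])

```text
time: 13.08
position: [0.5456, 0.1006, 0.1818]
tcp_rot: [3.141, 0.001, -0.003]
wrist_force: [0.9, -0.2, -5.5]
gripper_width: 0.0208
gripper_force: 59.9
```

>>> servo_tool(steps=[[0,30,0,0,0,0,0],[0,60,0,0,0,0,0],[0,85,0,0,0,0,0],[0,103,0,0,0,0,0],[0,110,0,0,0,0,0]])

```text
time: 13.5
position: [0.5455, -0.0124, 0.1816]
tcp_rot: [3.139, 0.001, -0.008]
wrist_force: [-0.1, -1.0, -6.0]
gripper_width: 0.0207
gripper_force: 59.8
```

>>> servo_tool(steps=[[0,0,0,0,0,0,0],[0,0,0,0,0,0,0],[0,0,0,0,0,0,0],[0,0,0,0,0,0,0],[0,0,0,0,0,0,0]])

```text
time: 13.92
position: [0.5463, -0.0061, 0.1821]
tcp_rot: [-3.141, -0.0, -0.0]
wrist_force: [-0.2, -0.3, -4.0]
gripper_width: 0.0209
gripper_force: 59.8
```

```bash
python3 - <<'E'
from h import *
togo([.5465,-.0105,.145],0)
T=[];F=[];X=[]
for k in range(6):
    camera('scene');s=read_state();T.append(s['wrist_torque']);F.append(s['wrist_force']);X.append(s['position'])
print(np.mean(T,0),np.mean(F,0),np.mean(X,0),np.std(T,0),np.std(X,0))
E
```

```text
t 13.92 pos [ 0.5463 -0.0061  0.1821] rot [-3.1411e+00 -0.0000e+00 -4.0000e-04] F [-0.2 -0.3 -4. ] w 0.0209 go [ 0.2  4.5 37.1] [-0.0005 -0.     -0.0004]
[ 0.00129743 -0.02627814 -0.01520726] [ 0.20294212  0.21285025 -5.35119821] [ 0.54634719 -0.00715454  0.18209465] [0.02224005 0.01409196 0.01989563] [1.88115692e-05 4.18114930e-04 1.58011987e-05]
```

>>> servo_tool(steps=[[0,1,8,0,0,0,0],[0.5,2,20,0,0,0,0],[0.5,3,30,0,0,0,0],[0.5,3.5,35,0,0,0,0],[0.5,3.5,37,0,0,0,0]])

```text
time: 14.63
position: [0.5453, -0.0118, 0.1429]
tcp_rot: [3.141, 0.004, -0.004]
wrist_force: [-0.1, 0.7, -5.3]
gripper_width: 0.0212
gripper_force: 59.8
```

>>> servo_tool(steps=[[0,0,0,0,0,0,0],[0,0,0,0,0,0,0],[0,0,0,0,0,0,0],[0,0,0,0,0,0,0],[0,0,0,0,0,0,0]])

```text
time: 15.05
position: [0.5472, -0.0113, 0.1456]
tcp_rot: [3.141, -0.001, -0.003]
wrist_force: [-0.8, 1.4, -4.2]
gripper_width: 0.0207
gripper_force: 59.8
```

```bash
python3 - <<'E'
from h import *
togo([.5465,-.0105,.145],0)
a=snap('scene','s8')
p=camera_params('scene')
z=.1446-.0024
for n,X in dict(tail=[.5475+.158,-.0105,z+.028],fan=[.5475+.158,-.0305,z],beak=[.5475-.105,-.0105,z+.04],headtop=[.5475-.082,-.0105,z+.058]).items(): 
    q=proj(p,X);print(n,q.round(1)); 
cv2.imwrite('pics/c8.png',cv2.resize(a[110:250,200:386],(797,600),interpolation=2)[:,:,::-1])
togo([.5465,-.0105,.145],0)
E
```

```text
t 15.05 pos [ 0.5472 -0.0113  0.1456] rot [ 3.1415e+00 -1.0000e-03 -3.1000e-03] F [-0.8  1.4 -4.2] w 0.0207 go [-0.7 -0.8  0.6] [ 0.0001 -0.001  -0.0031]
tail [337.6 202.7]
fan [331.8 215.2]
beak [253.2 151.6]
headtop [259.9 150.3]
t 15.1 pos [ 0.5471 -0.0113  0.1455] rot [ 3.1414e+00 -8.0000e-04 -3.1000e-03] F [-0.9 -0.5 -5.9] w 0.0213 go [-0.6 -0.8  0.5] [ 0.0002 -0.0008 -0.0031]
```

View pics/c8.png

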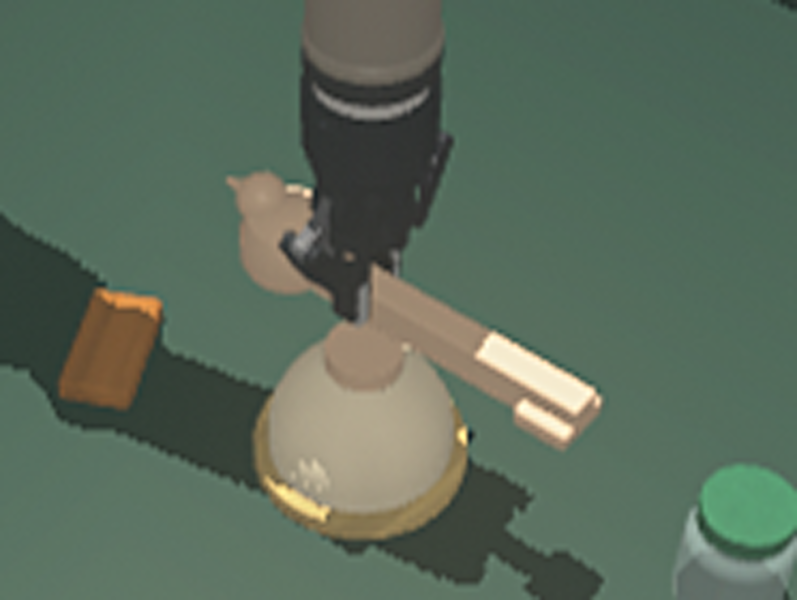

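The picture shows the pad still on the crown at crop (363,355) and the bird held level above it. The beak is at picture pixel (253,151.5), predicted (253.2,151.6). The tail end is within about 2 px of its prediction. Handing in.

```bash
python3 -c "
from plant import *
print(finish_job())"
```

```text
the job is handed in; nothing more can be done
None
```

The pad is balanced flat on the dome's crown, and the job was handed in with the arm holding the bird level by its balance point about 37 mm above the pad; the hand-in returned no verdict.

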